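# Release a locked supply carousel, turn it and take out the glue bottle

### The job

The glue bottle, the tall slim one, is wanted at the mosaic table, but its carousel is still locked. Slide the lock's grip outward all the way to its end stop, then turn the carousel smoothly by its top handle until the bay with the tall slim bottle faces the front pointer, and lift the bottle out from there. Stand it gently, upright, fully on the round cork coaster, leaving the lock fully open, the other containers standing in their bays and everything else on the table where it is.

Things in the scene. Friction and masses are not known exactly. Their poses are not given: they have to be found in the camera images.
- carousel_base: Fixed grey base of the carousel. Origin: on the table, on the turntable's axis; z up. Its own -x is the front, marked by a flat grey pointer strip (8 mm high, to 190 mm from the axis). Its own -y carries a flat arm (60 mm wide, 12 mm high, to 305 mm from the axis) with the lock slide and a 30 mm high end wall. The round turntable on it has a diameter of 290 mm.
- carousel (a joint): Turntable angle, rad, counter-clockwise from above, -3 to 3; about 0 (within 0.03) at the start. Light friction (0.06 N m); stays where it is left. Bay floors are 40 mm, rim 52 mm, bay walls 70 mm above the work surface. While locked, a steel tongue between two lugs on the rim blocks it; clear from lock = 0.045 on.
- knob_grip (a point): Middle of the turntable's handle, on its axis, 140 mm above the work surface: a black bar 56 mm long, 18 mm thick, 34 mm high (top 157 mm above the work surface) on a 32 mm thick post. The point turns with the turntable: the bar lies along its own x axis, which points away from the bay that was at the front at the start.
- lock (a joint): Travel of the lock slide, m: 0 fully locked, growing as the grip moves outward along the base's own -y, to the end stop at 0.062. Starts between 0 and 0.015. Sliding friction about 2 N; it stays where it is left.
- lock_grip (a point): Middle of the lock slide's grip, 52 mm above the work surface, moving with it: an upright black block 40 mm long along the slide, 22 mm thick across it (the base's own x), from 28 to 72 mm above the work surface, on a dark steel shoe 40 mm wide. It is 210 mm from the carousel's axis at lock = 0, 272 mm at the end stop.
- front_spot (a point): Point on the base (it does not turn) 105 mm from the axis towards the front pointer, 40 mm high: where a bay's floor centre is when that bay faces the front. There are five equal bays, 72 degrees apart. At the start the front bay is empty; the bays next to it hold the tall bottle and the jar (either way round), the two rear ones the can and the tin.
- bottle_mid (a point): Centre, half-way up, of the tall slim glue bottle: white plastic, round, 54 mm diameter, straight for 100 mm, then a short shoulder and a 24 mm grey cap; 126 mm tall in all, about 0.22 kg, heaviest near its foot; a jerky turn of the carousel tips it. It stands in a bay beside the empty one; z axis up along it.
- coaster_top (a point): Centre of the upper face of the round cork coaster, 110 mm diameter, 8 mm thick, fixed to the table left of the carousel.
- jar: Squat white jar with a broad grey lid, 62 mm diameter, 74 mm tall; origin at the centre of its underside. Leave standing in its bay.
- can: Straight white can with grey lid, 57 mm diameter, 98 mm tall; origin at the centre of its underside. Leave standing in its bay.
- tin: Square white tin, 52 x 52 mm, 80 mm tall plus a 14 mm grey cap; origin at the centre of its underside. Leave standing in its bay.
- tumbler: Empty glass tumbler, 72 mm diameter, 100 mm tall, beyond the carousel to the left; origin at the centre of its underside. Bystander.
- spreader: Spatula-like glue spreader, 200 mm long, lying near the robot on the right. Bystander.
- nippers: Tile nippers, about 160 mm long, lying beyond the lock on the right. Bystander.
- trivet: Square mosaic-covered tile, 100 mm, 14 mm thick, lying near the robot on the left. Bystander.
- float: Grouting float with wooden grip, 110 x 70 mm, 44 mm high, at the far left. Bystander.
Not all that is in view belongs to the job. Leave any blue, pink or purple look-alike of the part that bears bottle_mid alone.

How it is judged:
By the outcome, as a careful person would: the job done as asked, in the order asked, and still so for the second after the job is handed in, with the robot touching nothing.
It also fails if it takes over 59 s, if anything falls off the work surface, if the arm or the gripper's body presses on something with over 40 N, if the wrist force passes 120 N, or if a joint passes its speed limit or range.

### The arm

A 7-joint arm with a two-finger parallel gripper is mounted at the origin on the work surface. World frame = base frame: x ahead of the robot, y to its left, z up, the work surface at z = 0. Lengths are in mm, angles in rad, forces in N, time in s.
With the tool pointing down it reaches from about 400 to 850 mm from the base axis. Payload 4.4 kg.
Tool frame: the origin (TCP) lies midway between the tips of the shut fingers; the grasp point (between the pads) lies 19 mm behind it (ctrl.grip_depth is the distance from the TCP to the grasp point, in mm); z points along the fingers, y is the direction in which the jaws open and shut (so a half turn about z gives the same grasp; the last joint's range is limited). The gripper opens to 94 mm and grips with 3 to 60 N. Pads are 16 mm wide; open, the fingers measure 119 mm over their backs; the gripper's body (75 mm by 177 mm) begins 78 mm behind the grasp point.
Start: joints at [1.177, 0.628, 0.038, 1.517, -0.027, 0.996, -0.02], TCP at [209.303, -615.394, 205.478] pointing down, gripper open.
Joint ranges: [-3.06, 3.06], [-0.37, 2.12], [-1.25, 1.32], [0.18, 2.47], [-1.1, 4.24], [0.23, 1.98], [-2.94, 2.94]. Speed limits (rad/s): [2.57, 2.57, 3.14, 3.14, 3.14, 3.14, 3.14].

### API

Orientations are given as a 3x3 rotation matrix whose columns are the frame's x, y, z axes.
In Python, from bench import readout, viewer, ctrl gives the robot as it stands.
- The arm moves only by the tool play_rows, never from a script. Its argument "steps" is one flat list of numbers, 7 for each row, row after row: the turn, a rotation vector about the tool's x, y, z in degrees, then the shift along the tool's x, y, z in m, then the closure, from 0 (fully open) to 1 (shut). A call has 1 to 10 rows; each row is the pose to reach, as a shift and turn from the pose measured when the call began, along the tool's axes at that moment; what a row does not reach only later rows make up. A row lasts 1/10 s, in which the tool goes at most 50 mm and 8.59 degrees, less where a joint would pass 70% of its speed; a pose out of reach is approached as far as the arm can. A call with a gripper value outside its range is refused whole. The fingers move at their own pace and stop on an object; "newtons" is the grip in N (left out, the last holds). Time passes only in rows, so rows that repeat a pose let the fingers close. It gives the time, the measured TCP pose, the force and the opening at its end, in the units of the state.
- readout.get_state(): the state, without advancing time (a new reading comes with each control period).
- viewer.grab_frame(name): name is "scene" or "top" or "wrist"; returns a dict with "color" (420x560x3 uint8, red, green, blue), "camera_matrix" (3x3 intrinsics, pixels), "xyz" and "attitude" of the camera in the world; the wrist camera has in their place "tool_from_camera" (4x4, takes a point from camera to tool coordinates, whose origin is the TCP and whose axes are the flange's). Camera axes: x right, y down, z forward; pixel columns grow to the right and rows downward; lengths in mm; the calibration is good to about 2 mm. The wrist camera is an equidistant fisheye: a pixel r from the principal point sees the ray r / f radians off the axis. A picture is of the moment at which its call begins: read the wrist's pose just before it. There is no depth.
- ctrl.hand_in(): hands the job in, once; it reports no verdict.
The state is a dict: "t": time; "joints": joint angles; "qvel": joint speeds; "tau": joint torques, N m; "ee_pos": TCP position; "tcp_rot": TCP orientation; "wrist_force": force on the tool from outside, world axes, zero at the start; "wrist_torque": the same for the moment, N m; "gripper_width": finger opening in mm.
Only numpy, scipy, OpenCV 4.12 (cv2) and the standard library are available. Lean on these libraries where they do the work, as an engineer would, in place of code of your own. Each camera call takes 0.05 s, during which the arm holds its last target.

## Working session

There is one attempt and no reset: what is moved stays moved. The work goes in short steps, Python scripts to look and compute and a tool call to move; the robot and the scene stay as the last step left them, time stands still between calls to the robot, and variables do not carry over. Pictures are saved under pics/ and viewed, and the job is handed in when it is done.

Besides the shell and the picture viewer there is one more tool, called after "Request:" as a command line: name --argument value ..., lists and objects as JSON in quotes. play_rows: Moves the arm, as the interface text tells. Its arguments: {"type":"object","properties":{"steps":{"type":"array","items":{"type":"number"}},"newtons":{"type":"number"}},"required":["steps"]}

```bash
ls; mkdir -p pics; python3 - <<'E'
from bench import readout, viewer, ctrl
import cv2,numpy as np
s=readout.get_state();print(s)
for n in("scene","top"):
    f=viewer.grab_frame(n);cv2.imwrite(f"pics/{n}0.png",f["color"][:,:,::-1]);print(n,f["camera_matrix"],f["xyz"],f["attitude"])
f=viewer.grab_frame("wrist");cv2.imwrite("pics/wrist0.png",f["color"][:,:,::-1]);print(f["camera_matrix"],f["tool_from_camera"])
E
```

```text
pics
{'t': 0.0, 'joints': array([ 1.17723368,  0.62931972,  0.0384645 ,  1.51832299, -0.02699973,
        0.99626432, -0.0200217 ]), 'qvel': array([-1.12217918e-03,  4.63318510e-05, -7.35063339e-04,  1.33883753e-03,
       -1.52475357e-04, -2.00667001e-04,  2.07898921e-04]), 'tau': array([ 2.20826751e-04, -5.49719167e+01,  1.14369012e+00, -1.86636704e+01,
       -5.22530568e-02,  2.36955233e-02,  1.62488022e-04]), 'ee_pos': array([ 209.06374592, -614.79392198,  204.58602316]), 'tcp_rot': array([[ 9.46777445e-01,  3.21888330e-01, -6.10765292e-04],
       [ 3.21888908e-01, -9.46775939e-01,  1.68871029e-03],
       [-3.46817460e-05, -1.79543139e-03, -9.99998388e-01]]), 'wrist_force': array([-0.26396306,  0.16853592,  0.01144479]), 'wrist_torque': array([ 0.02987257, -0.01001476,  0.03957645]), 'gripper_width': 93.83735681410751}
scene [[533.89559559   0.         282.85409471]
 [  0.         533.89559559 207.28298017]
 [  0.           0.           1.        ]] [1537.28272159 -848.39603729 1088.75170818] [[ 0.62366356  0.47403471 -0.62155841]
 [ 0.78140683 -0.35655506  0.51212484]
 [ 0.02114515 -0.80508359 -0.59278436]]
top [[400.8255872    0.         287.18688858]
 [  0.         400.8255872  209.80551232]
 [  0.           0.           1.        ]] [ 309.02085128   23.09963636 1310.0385341 ] [[-0.02702692 -0.98675977  0.15992093]
 [-0.99958428  0.02507054 -0.01423883]
 [ 0.010041   -0.16023928 -0.98702713]]
[[325.1922621    0.         275.51466968]
 [  0.         325.1922621  203.96359393]
 [  0.           0.           1.        ]] [[-8.76755339e-04 -9.65884829e-01 -2.58970516e-01  7.60430333e+01]
 [ 9.99998281e-01 -4.23663268e-04 -1.80539436e-03 -5.23681664e-01]
 [ 1.63408673e-03 -2.58971653e-01  9.65883540e-01 -1.78615993e+02]
 [ 0.00000000e+00  0.00000000e+00  0.00000000e+00  1.00000000e+00]]
```

View pics/scene0.png

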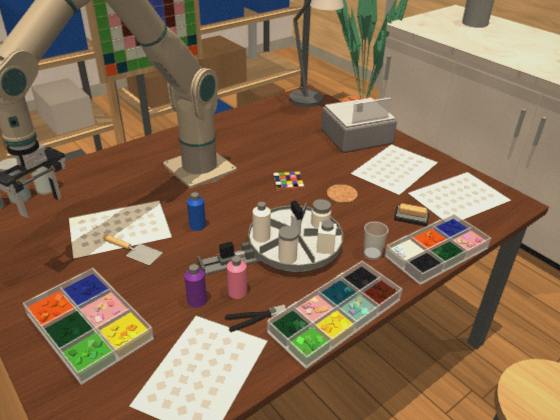

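View pics/top0.png

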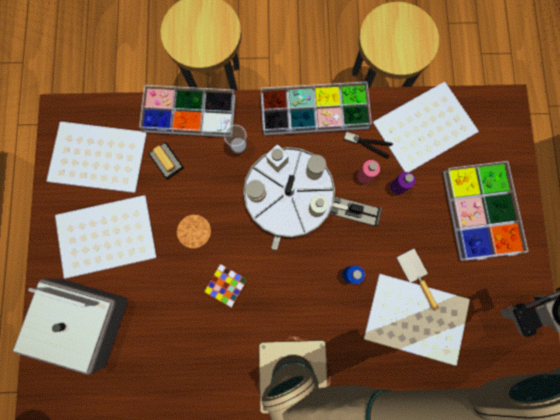

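View pics/wrist0.png

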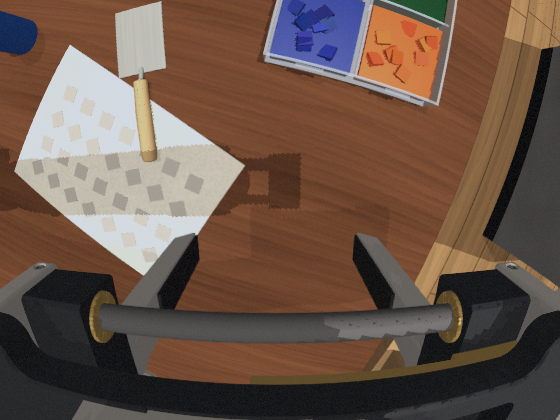

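```bash
cat > h.py <<'E'
from bench import readout, viewer, ctrl
import cv2,numpy as np
def proj(f,P):
    P=np.atleast_2d(P).astype(float); c=(P-f["xyz"])@f["attitude"]; K=f["camera_matrix"]
    return np.c_[K[0,0]*c[:,0]/c[:,2]+K[0,2],K[1,1]*c[:,1]/c[:,2]+K[1,2]]
def unproj(f,uv,z):
    K=f["camera_matrix"]; uv=np.atleast_2d(uv).astype(float)
    d=np.c_[(uv[:,0]-K[0,2])/K[0,0],(uv[:,1]-K[1,2])/K[1,1],np.ones(len(uv))]@f["attitude"].T
    return f["xyz"]+d*((z-f["xyz"][2])/d[:,2])[:,None]
def wray(f,uv):
    K=f["camera_matrix"];d=(np.array(uv,float)-[K[0,2],K[1,2]])/K[0,0];th=np.hypot(*d)
    return np.r_[d/max(th,1e-9)*np.sin(th),np.cos(th)]
def wunproj(f,s,uv,z):
    T=np.array(f["tool_from_camera"]);R=np.array(s["tcp_rot"])
    o=R@T[:3,3]+s["ee_pos"];d=R@T[:3,:3]@wray(f,uv);return o+d*(z-o[2])/d[2]
def wproj(f,s,P):
    T=np.array(f["tool_from_camera"]);R=np.array(s["tcp_rot"]);K=f["camera_matrix"]
    c=T[:3,:3].T@(R.T@(np.array(P,float)-s["ee_pos"])-T[:3,3]);th=np.arctan2(np.hypot(c[0],c[1]),c[2])
    return np.array([K[0,2],K[1,2]])+K[0,0]*th*c[:2]/np.hypot(c[0],c[1])
def crop(img,x0,x1,y0,y1,k,fn):
    cv2.imwrite(fn,cv2.resize(img[y0:y1,x0:x1,::-1],None,fx=k,fy=k,interpolation=cv2.INTER_CUBIC))
def local(P,s=None):
    s=s or readout.get_state(); return np.array(s["tcp_rot"]).T@(np.array(P)-s["ee_pos"])/1000
E
python3 - <<'E'
from h import *
f=viewer.grab_frame("top");crop(f["color"],170,410,125,255,3.3,"pics/topc.png")
f=viewer.grab_frame("scene");crop(f["color"],180,390,170,310,3.8,"pics/scenec.png")
E
```

```text
(no output)
```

View pics/topc.png

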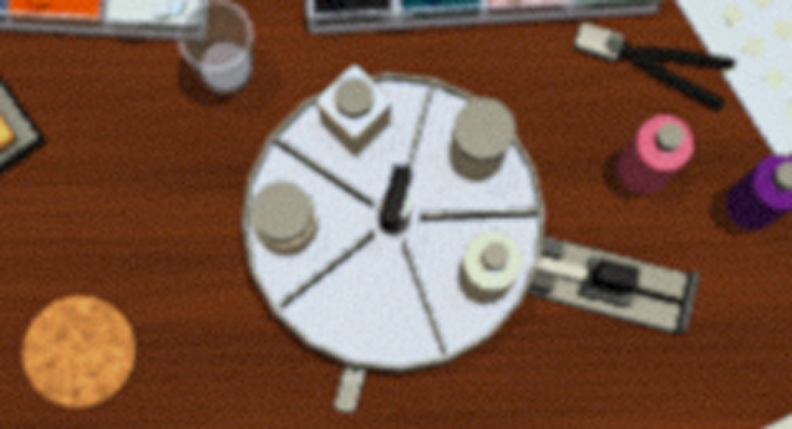

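View pics/scenec.png

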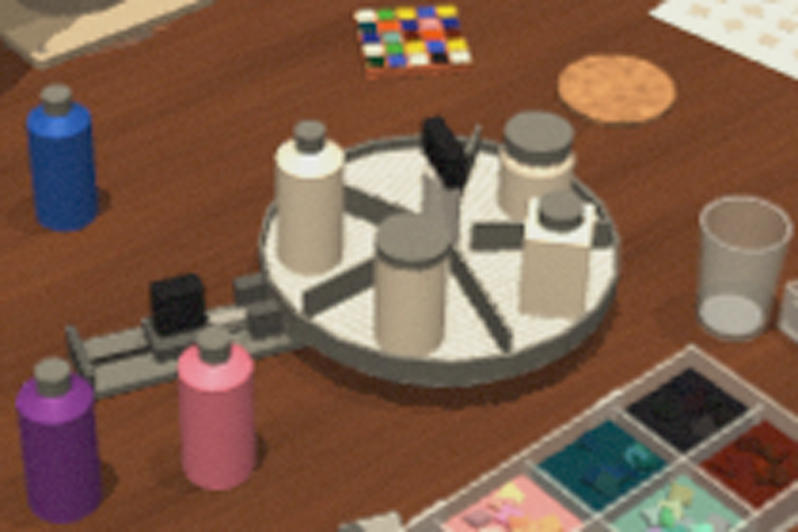

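```bash
python3 - <<'E'
from h import *
f=viewer.grab_frame("top")
c=lambda p:np.array(p)/3.3+[170,125]-0.35
def u(p,z):return unproj(f,c(p),z)[0].round(1)
for n,p,z in[("pt tip",(346,408),8),("end wall",(690,301),30),("rimL",(243,215),52),("rimR",(545,215),52),("rimB",(397,370),52),("rimT",(393,74),52),("bar far",(402,168),157),("bar near",(390,214),157),("coaster",(79,351),8),("grip top",(613,272),72),("cap",(495,253),166)]:print(n,u(p,z))
hsv=cv2.cvtColor(f["color"],cv2.COLOR_RGB2HSV)
s=f["color"].astype(int)
m=((hsv[...,1]<70)&(hsv[...,2]>60)).astype(np.uint8)
m=cv2.morphologyEx(m,cv2.MORPH_CLOSE,np.ones((5,5)));
cs,_=cv2.findContours(m,cv2.RETR_EXTERNAL,cv2.CHAIN_APPROX_NONE)
for k in cs:
    if cv2.contourArea(k)>3000: print(cv2.boundingRect(k),cv2.contourArea(k))
E
```

```text
pt tip [394.8  48.8   8. ]
end wall [ 489.1 -290.9   30. ]
rimL [581.3 143.7  52. ]
rimR [ 574.  -149.6   52. ]
rimB [426.7  -1.4  52. ]
rimT [720.   -5.7  52. ]
bar far [598.  -9. 157.]
bar near [556.2   2.9 157. ]
coaster [457.8 310.8   8. ]
grip top [ 512.9 -209.    72. ]
cap [517.  -88.3 166. ]
(13, 279, 103, 95) 6298.0
(365, 249, 104, 117) 6744.0
(443, 161, 85, 100) 6195.5
(243, 145, 138, 105) 7262.5
(46, 85, 200, 194) 15374.5
(261, 81, 218, 101) 9053.0
```

```bash
cat > ov.py <<'E'
from h import *
def base(ax,ay,yaw):
    c,s=np.cos(yaw),np.sin(yaw); return lambda P:np.atleast_2d(P)@np.array([[c,s,0],[-s,c,0],[0,0,1]])+[ax,ay,0]
def circ(r,z,cx=0,cy=0):
    a=np.linspace(0,2*np.pi,73);return np.c_[cx+r*np.cos(a),cy+r*np.sin(a),0*a+z]
def box(x0,x1,y0,y1,z):return np.array([[x0,y0,z],[x1,y0,z],[x1,y1,z],[x0,y1,z],[x0,y0,z]])
def draw(f,ax,ay,yawd,lock,turn,x0,x1,y0,y1,k,fn,coaster=None,bot=72):
    B=base(ax,ay,np.radians(yawd));im=cv2.resize(f["color"][y0:y1,x0:x1,::-1],None,fx=k,fy=k,interpolation=cv2.INTER_CUBIC)
    t=np.radians(turn);R=np.array([[np.cos(t),np.sin(t),0],[-np.sin(t),np.cos(t),0],[0,0,1]])
    a=np.radians(180+bot)
    L=[(B(circ(145,52)),(0,255,255)),(B(box(-190,-140,-10,10,8)),(255,0,0)),(B(box(-30,30,-305,-140,12)),(255,0,0)),
     (B(box(-11,11,-230-lock,-190-lock,72)),(0,255,0)),(B(box(-28,28,-9,9,157)@R),(0,255,0)),(B(circ(27,140,105*np.cos(a),105*np.sin(a))@R),(0,0,255)),(B(circ(12,166,105*np.cos(a),105*np.sin(a))@R),(0,0,255))]
    if coaster is not None:L.append((circ(55,8,*coaster),(255,0,255)))
    for P,c in L:cv2.polylines(im,[np.round((((proj(f,P)-[x0,y0])+.5)*k-.5)*8).astype(np.int32)],False,c,1,cv2.LINE_AA,3)
    cv2.imwrite(fn,im)
E
python3 - <<'E'
from ov import *
f=viewer.grab_frame("top");draw(f,574.5,-3,-16.2,5,0,170,410,125,255,3.3,"pics/o1.png",(458,311))
f=viewer.grab_frame("scene");draw(f,574.5,-3,-16.2,5,0,180,390,170,310,3.8,"pics/o2.png",(458,311))
E
```

```text
(no output)
```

View pics/o1.png

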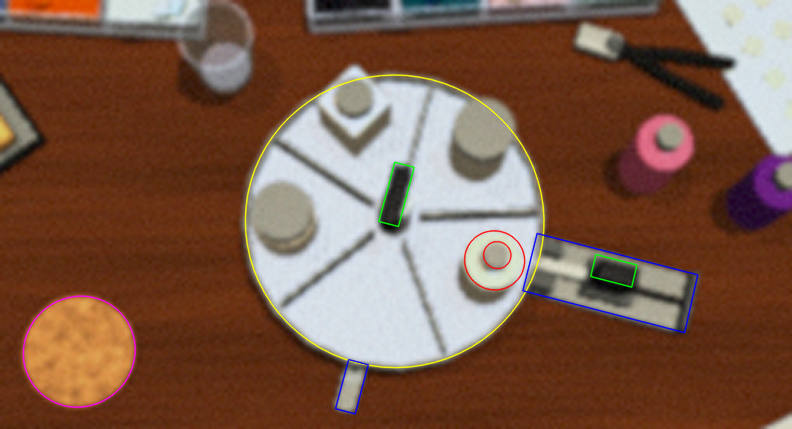

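View pics/o2.png

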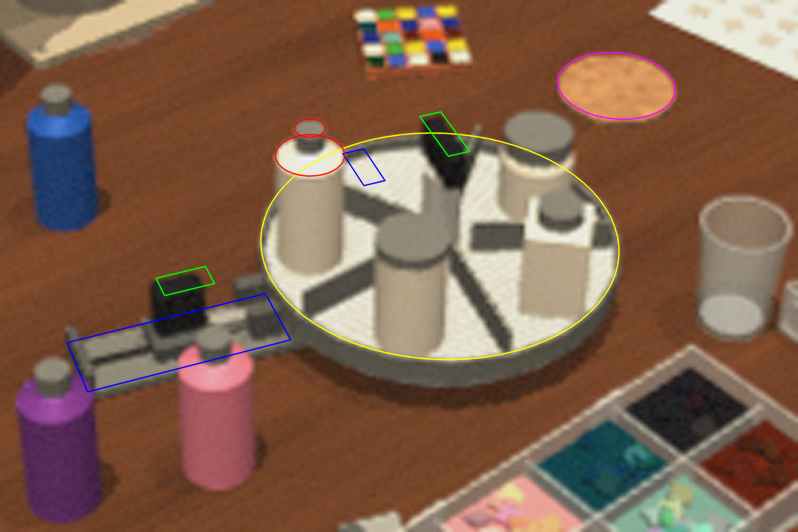

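```bash
python3 - <<'E'
from ov import *
f=viewer.grab_frame("top")
c=lambda p:np.array(p)/3.3+[170,125]-0.35
y=np.radians(-16.2);R=np.array([[np.cos(y),-np.sin(y)],[np.sin(y),np.cos(y)]])
for n,p in(("pink",c((671,137))),("purple",c((788,174))),("blue",np.array((356,272)))):
    w=unproj(f,p,126)[0];print(n,w.round(),(R.T@(w[:2]-[574.5,-3])).round())
g=base(574.5,-3,y)([[0,-215,0],[0,-277,0]]);print(g)
T=np.radians(73.8)
s=readout.get_state();d=np.r_[g[0,:2],205];print(local(d,s))
x0=np.arctan2(s["tcp_rot"][1,0],s["tcp_rot"][0,0]);print(np.degrees(x0))
E
```

```text
pink [ 629. -260.  126.] [ 124. -231.]
purple [ 591. -365.  126.] [ 117. -343.]
blue [ 312. -190.  126.] [-200. -253.]
[[ 514.5169122  -209.46314242    0.        ]
 [ 497.21946363 -269.00135093    0.        ]]
[ 0.41966437 -0.28602134  0.00043904]
18.778836479482983
```

Request:
play_rows --steps '[0,0,-6,0.04,-0.027,0,0.2,0,0,-12,0.08,-0.054,0,0.2,0,0,-18,0.12,-0.082,0,0.2,0,0,-24,0.16,-0.109,0,0.2,0,0,-30,0.2,-0.136,0,0.2,0,0,-36,0.24,-0.164,0,0.2,0,0,-42,0.28,-0.191,0,0.2,0,0,-48,0.32,-0.218,0,0.2,0,0,-53,0.37,-0.252,0,0.2,0,0,-55,0.42,-0.286,0,0.2]'

```text
t: 1.45
ee_pos: [503.3, -224.7, 205.8]
tcp_rot: [[0.277, 0.961, 0.001], [0.961, -0.277, -0.0], [-0.0, 0.001, -1.0]]
wrist_force: [0.2, -0.5, 0.2]
gripper_width: 75.2
```

```bash
python3 - <<'E'
from ov import *
s=readout.get_state();f=viewer.grab_frame("wrist");cv2.imwrite("pics/w1.png",f["color"][:,:,::-1])
print(s["t"],s["ee_pos"],s["joints"],np.degrees(np.arctan2(s["tcp_rot"][1,0],s["tcp_rot"][0,0])),s["qvel"].round(2))
B=base(574.5,-3,np.radians(-16.2))
for l in (0,5,10):
  for p in [(-11,-230-l,72),(11,-230-l,72),(11,-190-l,72),(-11,-190-l,72)]: print(l,wproj(f,s,B([p])[0]).round())
E
```

```text
1.45 [ 503.2716632  -224.65194615  205.77913503] [ 0.53730128  0.49395585 -0.24954822  1.79185009  0.15334505  0.87394374
 -0.063231  ] 73.89992564336302 [-0.84  0.14 -0.1  -0.25  0.09  0.12 -0.64]
0 [271. 194.]
0 [293. 194.]
0 [294. 154.]
0 [271. 154.]
5 [271. 199.]
5 [293. 199.]
5 [294. 159.]
5 [271. 159.]
10 [271. 204.]
10 [293. 204.]
10 [294. 164.]
10 [271. 164.]
```

View pics/w1.png

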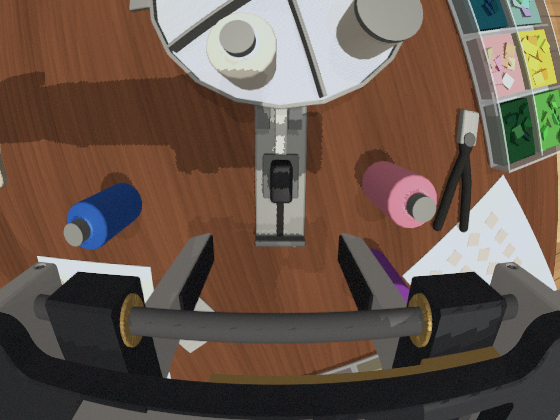

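```bash
python3 - <<'E'
from ov import *
im=cv2.imread("pics/w1.png")[90:250,230:335];cv2.imwrite("pics/w1c.png",cv2.resize(im,None,fx=3.5,fy=3.5,interpolation=cv2.INTER_CUBIC))
s=readout.get_state();B=base(574.5,-3,np.radians(-16.2));print(local(B([[0,-215,41]])[0],s))
E
```

```text
[0.004647   0.00239193 0.16522032]
```

View pics/w1c.png

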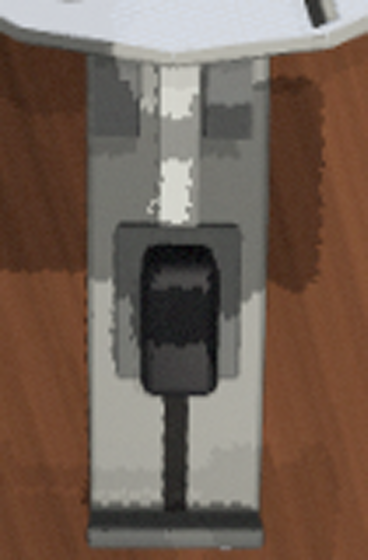

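Request:
play_rows --steps '[0,0,0,0.005,0.0015,0.03,0.3,0,0,0,0.005,0.0015,0.07,0.3,0,0,0,0.005,0.0015,0.11,0.3,0,0,0,0.005,0.0015,0.145,0.3,0,0,0,0.005,0.0015,0.16,0.3,0,0,0,0.005,0.0015,0.165,0.3,0,0,0,0.005,0.0015,0.165,0.3]' --newtons 20

```text
t: 2.2
ee_pos: [513.6, -209.0, 40.9]
tcp_rot: [[0.266, 0.964, 0.006], [0.964, -0.266, 0.007], [0.008, 0.004, -1.0]]
wrist_force: [-0.6, -1.2, 0.9]
gripper_width: 65.7
```

```bash
python3 - <<'E'
from ov import *
s=readout.get_state();f=viewer.grab_frame("wrist");cv2.imwrite("pics/w2.png",f["color"][:,:,::-1])
B=base(574.5,-3,np.radians(-16.2));print(local(B([[0,-215,41]])[0],s),s["wrist_force"])
E
```

```text
[-2.51779116e-04  9.88054636e-04 -6.83740172e-05] [-0.55699484 -1.24526114  0.91600597]
```

View pics/w2.png

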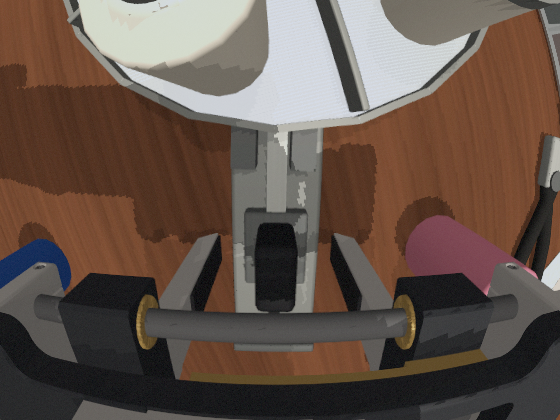

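Request:
play_rows --steps '[0,0,0,0,0.001,0,0.9,0,0,0,0,0.001,0,1,0,0,0,0,0.001,0,1,0,0,0,0,0.001,0,1,0,0,0,0,0.001,0,1]' --newtons 20

```text
t: 2.75
ee_pos: [515.3, -209.5, 42.0]
tcp_rot: [[0.266, 0.964, 0.008], [0.964, -0.266, 0.006], [0.008, 0.006, -1.0]]
wrist_force: [-1.0, 0.2, -0.3]
gripper_width: 29.0
```

Request:
play_rows --steps '[0,0,0,0,0,0,1,0,0,0,0,0,0,1,0,0,0,0,0,0,1]' --newtons 20

```text
t: 3.05
ee_pos: [513.7, -209.1, 41.9]
tcp_rot: [[0.266, 0.964, 0.005], [0.964, -0.266, 0.007], [0.008, 0.003, -1.0]]
wrist_force: [-4.4, 2.9, 4.8]
gripper_width: 21.8
```

Request:
play_rows --steps '[0,0,0,-0.005,0,0,1,0,0,0,-0.014,0,0,1,0,0,0,-0.024,0,0,1,0,0,0,-0.034,-0.0005,0,1,0,0,0,-0.043,-0.0005,0,1,0,0,0,-0.05,-0.001,0,1,0,0,0,-0.055,-0.001,0,1,0,0,0,-0.058,-0.001,0,1,0,0,0,-0.06,-0.001,0,1,0,0,0,-0.06,-0.001,0,1]'

```text
t: 4.05
ee_pos: [499.2, -258.2, 41.9]
tcp_rot: [[0.262, 0.965, 0.007], [0.965, -0.262, 0.017], [0.018, 0.003, -1.0]]
wrist_force: [-0.2, 18.7, 10.4]
gripper_width: 21.9
```

```bash
python3 - <<'E'
from ov import *
s=readout.get_state();f=viewer.grab_frame("wrist");cv2.imwrite("pics/w3.png",f["color"][:,:,::-1])
B=base(574.5,-3,np.radians(-16.2));print(local(B([[0,-272,41]])[0],s),s["wrist_force"],s["gripper_width"])
f=viewer.grab_frame("top");crop(f["color"],290,410,165,255,5,"pics/t3.png")
E
```

```text
[-0.00599074  0.00100181  0.00075908] [-0.24225677 18.66513643 10.41417334] 21.940669264931095
```

View pics/w3.png

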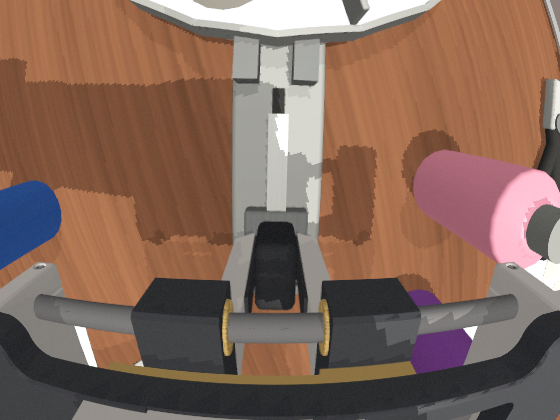

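Request:
play_rows --steps '[0,0,0,-0.004,0,0,1,0,0,0,-0.008,0,0,1,0,0,0,-0.01,0,0,1,0,0,0,-0.01,0,0,1]'

```text
t: 4.55
ee_pos: [499.0, -258.6, 41.8]
tcp_rot: [[0.256, 0.967, 0.009], [0.966, -0.257, 0.027], [0.029, 0.002, -1.0]]
wrist_force: [0.8, 19.9, 7.3]
gripper_width: 21.8
```

```bash
python3 - <<'E'
from ov import *
s=readout.get_state()
B=base(574.5,-3,np.radians(-16.2));print(local(B([[0,-272,41]])[0],s),s["wrist_force"],s["gripper_width"])
f=viewer.grab_frame("wrist");cv2.imwrite("pics/w4.png",f["color"][:,:,::-1])
print([wproj(f,s,B([p])[0]).round() for p in [(-11,-252,72),(11,-252,72),(-20,-245,28),(20,-245,28),(0,-305,30),(30,-145,52)]])
E
```

```text
[-0.00549994  0.00101023  0.00062584] [ 0.80291116 19.8765165   7.26313946] 21.805694012008082
[array([256., 245.]), array([300., 246.]), array([245., 209.]), array([310., 210.]), array([276., 297.]), array([339.,  38.])]
```

View pics/w4.png

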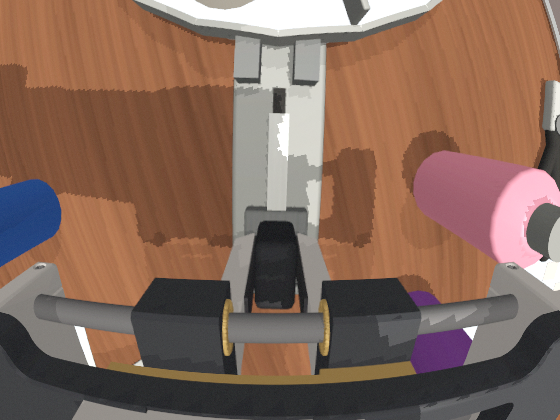

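Request:
play_rows --steps '[0,0,0,0,0,0,0.6,0,0,0,0,0,0,0.4,0,0,0,0,0,0,0.4,0,0,0,0,0,0,0.4,0,0,0,0,0,-0.03,0.4,0,0,0,0,0,-0.075,0.4,0,0,0,0,0,-0.12,0.4,0,0,0,0,0,-0.16,0.4,0,0,0,0,0,-0.18,0.4]'

```text
t: 5.5
ee_pos: [498.9, -265.5, 225.6]
tcp_rot: [[0.258, 0.966, 0.014], [0.966, -0.258, 0.024], [0.027, 0.008, -1.0]]
wrist_force: [0.5, -0.4, 0.6]
gripper_width: 56.6
```

```bash
python3 - <<'E'
from ov import *
s=readout.get_state();f=viewer.grab_frame("wrist");im=f["color"].copy()
B=base(574.5,-3,np.radians(-16.2))
P=[wproj(f,s,B([p])[0]) for p in [(-11,-292,72),(11,-292,72),(11,-252,72),(-11,-252,72)]]
cv2.polylines(im,[np.round(P).astype(np.int32)],True,(0,255,0),1)
crop(im,180,380,60,260,3,"pics/w5.png")
print(s["ee_pos"],s["joints"],np.degrees(np.arctan2(s["tcp_rot"][1,0],s["tcp_rot"][0,0])))
d=B([[0,0,190]])[0];print(local(d,s),s["tcp_rot"].round(3))
E
```

```text
[ 498.86255927 -265.49390434  225.62624962] [ 0.66303017  0.49594368 -0.3090272   1.73017291  0.14661368  0.93625945
  0.04159629] 75.05453070838277
[0.27208021 0.00504538 0.04289761] [[ 0.258  0.966  0.014]
 [ 0.966 -0.258  0.024]
 [ 0.027  0.008 -1.   ]]
```

View pics/w5.png

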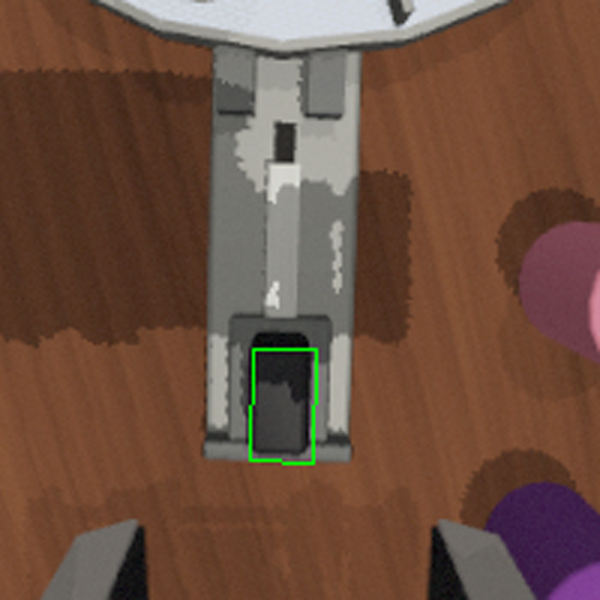

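```bash
cat >> ov.py <<'E'
from scipy.spatial.transform import Rotation as Ro
def rel(P,yawd):
    s=readout.get_state();R=np.array(s["tcp_rot"]);y=np.radians(yawd)
    D=np.array([[np.cos(y),np.sin(y),0],[np.sin(y),-np.cos(y),0],[0,0,-1]])
    return np.degrees(Ro.from_matrix(R.T@D).as_rotvec()).round(2),(R.T@(np.array(P)-s["ee_pos"])/1000).round(4)
B0=base(574.5,-3,np.radians(-16.2))
E
python3 -c "
from ov import *
print(rel(B0([[0,0,205]])[0],163.8))"
```

```text
(array([  1.64,  -0.67, -88.75]), array([0.2727, 0.0038, 0.0296]))
```

Request:
play_rows --steps '[0.1,0,-6,0.015,0,0,0.3,0.3,-0.1,-14,0.04,0.0005,0,0.3,0.4,-0.2,-22,0.07,0.001,0,0.3,0.6,-0.2,-30,0.1,0.0015,0,0.3,0.7,-0.3,-38,0.13,0.002,0.005,0.3,0.9,-0.4,-46,0.16,0.002,0.01,0.3,1,-0.4,-54,0.19,0.003,0.015,0.3,1.1,-0.5,-62,0.22,0.003,0.02,0.3,1.3,-0.5,-70,0.25,0.0035,0.025,0.3,1.5,-0.6,-78,0.265,0.004,0.03,0.3]'

```text
t: 6.55
ee_pos: [573.3, -8.0, 203.8]
tcp_rot: [[-0.895, 0.446, -0.0], [0.446, 0.895, 0.004], [0.002, 0.004, -1.0]]
wrist_force: [-0.6, -0.3, 0.4]
gripper_width: 65.8
```

```bash
python3 -c "
from ov import *
print(rel(B0([[0,0,205]])[0],163.8),readout.get_state()['joints'])"
```

```text
(array([  0.24,  -0.1 , -10.3 ]), array([ 0.0011,  0.005 , -0.0011])) [ 0.38691675  0.59149998 -0.66145014  1.7261459   0.42238791  0.97085244
  0.67320997]
```

Request:
play_rows --steps '[0.1,0,-6,0.001,0.004,0,0.3,0.2,-0.1,-10,0.001,0.005,0,0.3,0.2,-0.1,-10.3,0.001,0.005,0,0.3,0.2,-0.1,-10.3,0.001,0.005,0,0.3]'

```text
t: 6.95
ee_pos: [574.5, -4.0, 203.3]
tcp_rot: [[-0.96, 0.282, -0.0], [0.282, 0.96, 0.0], [0.0, 0.0, -1.0]]
wrist_force: [0.6, 0.3, -0.3]
gripper_width: 65.7
```

```bash
python3 - <<'E'
from ov import *
s=readout.get_state();f=viewer.grab_frame("wrist");im=f["color"].copy()
P=[wproj(f,s,B0([p])[0]) for p in [(-28,-9,157),(28,-9,157),(28,9,157),(-28,9,157)]]
cv2.polylines(im,[np.round(P).astype(np.int32)],True,(0,255,0),1)
crop(im,0,560,0,420,1.4,"pics/w6.png")
print(rel(B0([[0,0,125]])[0],163.8),s["joints"])
E
```

```text
(array([ 0.01, -0.02, -0.15]), array([0.0002, 0.0009, 0.0784])) [ 0.40209921  0.60517187 -0.70640485  1.72263089  0.45829361  0.98604268
  0.80959611]
```

View pics/w6.png

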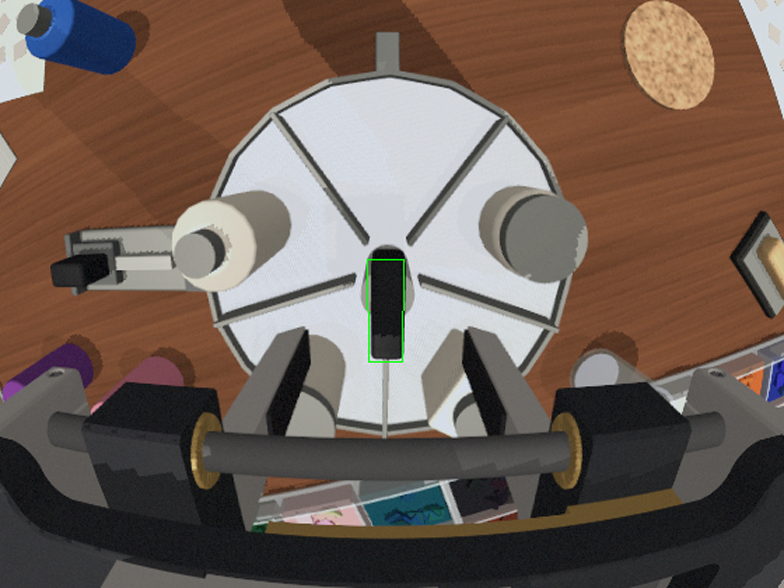

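Request:
play_rows --steps '[0,0,0,0,0.001,0.02,0.35,0,0,0,0,0.001,0.045,0.4,0,0,0,0,0.001,0.065,0.4,0,0,0,0,0.001,0.078,0.4,0,0,0,0,0.001,0.078,0.7,0,0,0,0,0.001,0.078,1,0,0,0,0,0.001,0.078,1,0,0,0,0,0.001,0.078,1,0,0,0,0,0.001,0.078,1,0,0,0,0,0.001,0.078,1]' --newtons 25

```text
t: 8.0
ee_pos: [575.1, -3.3, 126.1]
tcp_rot: [[-0.959, 0.282, 0.001], [0.282, 0.959, -0.0], [-0.001, -0.0, -1.0]]
wrist_force: [0.1, -0.9, 3.9]
gripper_width: 17.9
```

```bash
python3 - <<'E'
from ov import *
print(rel(B0([[0,0,125]])[0],163.8),rel(B0([[0,0,125]])[0],163.8-72))
s=readout.get_state();print(s["wrist_force"],s["wrist_torque"],s["gripper_width"])
E
```

```text
(array([-0.01,  0.04, -0.18]), array([0.0007, 0.0001, 0.0011])) (array([2.000e-02, 4.000e-02, 7.182e+01]), array([0.0007, 0.0001, 0.0011]))
[ 0.11675325 -0.93044601  3.87793776] [-0.14830809  0.0354794   0.19801833] 17.881825031860355
```

Gripped (17.9 mm). Turn about tool z by +72° in smooth ramps.

Request:
play_rows --steps '[0,0,0.5,0,0,0,1,0,0,1.8,0,0,0,1,0,0,4,0,0,0,1,0,0,7,0,0,0,1,0,0,10.5,0,0,0,1,0,0,14,0,0,0,1,0,0,17.5,0,0,0,1,0,0,20.5,0,0,0,1,0,0,22.7,0,0,0,1,0,0,24,0,0,0,1]'

```text
t: 9.0
ee_pos: [575.0, -3.6, 126.1]
tcp_rot: [[-0.76, 0.649, 0.0], [0.649, 0.76, -0.001], [-0.001, -0.0, -1.0]]
wrist_force: [-0.5, -0.4, 1.4]
gripper_width: 17.7
```

```bash
python3 - <<'E'
from ov import *
print(rel(B0([[0,0,125]])[0],163.8-72))
s=readout.get_state();print(s["joints"],s["wrist_force"],s["wrist_torque"],s["gripper_width"])
f=viewer.grab_frame("wrist");crop(f["color"],0,560,0,420,1,"pics/w7.png")
E
```

```text
(array([-0.  ,  0.05, 47.7 ]), array([0.0007, 0.0001, 0.0011]))
[ 0.29057126  0.66937686 -0.52758622  1.80052933  0.45445777  0.7946333
  0.3961545 ] [-0.48294921 -0.43161799  1.36252649] [-0.18218147  0.04251954  0.10211698] 17.718770903391135
```

View pics/w7.png

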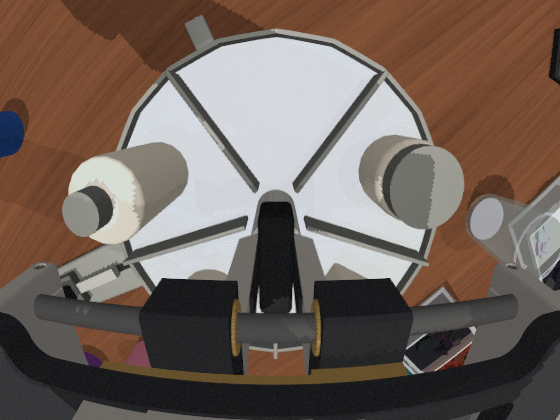

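Turning works; all containers stand. Continue 24° twice.

Request:
play_rows --steps '[0,0,0.5,0,0,0,1,0,0,1.8,0,0,0,1,0,0,4,0,0,0,1,0,0,7,0,0,0,1,0,0,10.5,0,0,0,1,0,0,14,0,0,0,1,0,0,17.5,0,0,0,1,0,0,20.5,0,0,0,1,0,0,22.7,0,0,0,1,0,0,24,0,0,0,1]'

```text
t: 10.05
ee_pos: [574.7, -3.8, 126.1]
tcp_rot: [[-0.428, 0.904, -0.0], [0.904, 0.428, -0.001], [-0.001, -0.001, -1.0]]
wrist_force: [-1.2, -1.4, 1.9]
gripper_width: 17.9
```

Request:
play_rows --steps '[0,0,0.5,0,0,0,1,0,0,1.8,0,0,0,1,0,0,4,0,0,0,1,0,0,7,0,0,0,1,0,0,10.5,0,0,0,1,0,0,14,0,0,0,1,0,0,17.5,0,0,0,1,0,0,20.5,0,0,0,1,0,0,22.6,0,0,0,1,0,0,23.6,0,0,0,1]'

```text
t: 11.05
ee_pos: [574.3, -3.9, 126.1]
tcp_rot: [[-0.029, 1.0, -0.001], [1.0, 0.029, -0.002], [-0.001, -0.001, -1.0]]
wrist_force: [-1.9, -2.7, 2.1]
gripper_width: 17.7
```

```bash
python3 - <<'E'
from ov import *
print(rel(B0([[0,0,125]])[0],163.8-72))
s=readout.get_state();print(s["joints"],s["wrist_force"],s["wrist_torque"],s["gripper_width"])
f=viewer.grab_frame("wrist");crop(f["color"],0,560,0,420,1.4,"pics/w8.png")
f=viewer.grab_frame("top");draw(f,574.5,-3,-16.2,62,-72,170,410,125,255,3.3,"pics/t8.png")
E
```

```text
(array([-0.05,  0.09, -0.15]), array([0.0009, 0.0002, 0.0011]))
[ 0.14577015  0.63349958 -0.29337576  1.80541009  0.25850718  0.74121008
 -0.25704407] [-1.91815886 -2.71713815  2.07845442] [-0.27230312  0.34717471  0.16197152] 17.686267411217607
```

View pics/w8.png

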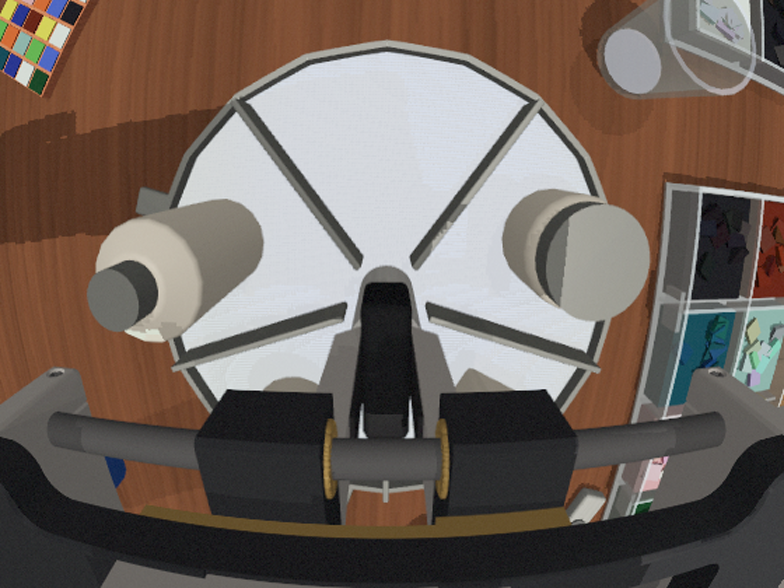

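View pics/t8.png

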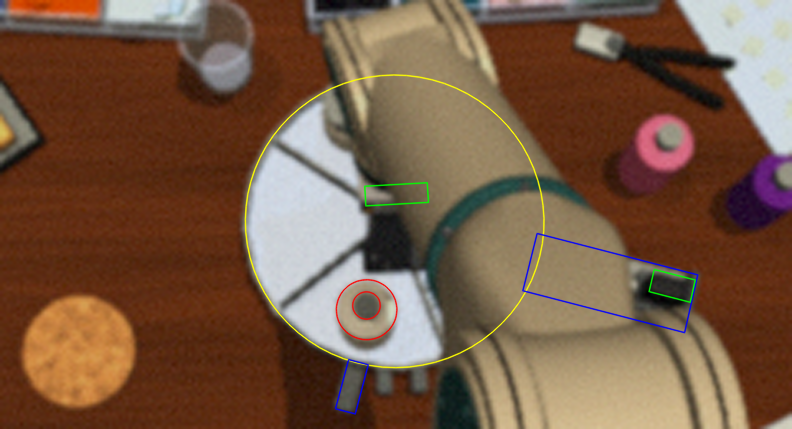

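Request:
play_rows --steps '[0,0,0,0,0,0,0.8,0,0,0,0,0,0,0.6,0,0,0,0,0,0,0.4,0,0,0,0,0,0,0.2,0,0,0,0,0,-0.03,0,0,0,0,0,0,-0.07,0,0,0,0,0,0,-0.1,0,0,0,0,0,0,-0.115,0,0,0,0,0,0,-0.115,0]'

```text
t: 12.05
ee_pos: [576.2, -3.4, 243.6]
tcp_rot: [[-0.03, 1.0, 0.005], [1.0, 0.03, -0.001], [-0.001, 0.005, -1.0]]
wrist_force: [0.9, 0.7, 0.7]
gripper_width: 79.3
```

```bash
python3 - <<'E'
from ov import *
s=readout.get_state();print(s["gripper_width"],s["ee_pos"],s["joints"])
fs=B0([[-105,0,0]])[0];print(fs)
f=viewer.grab_frame("wrist");im=f["color"].copy()
for z,r in((140,27),(166,12),(40,27)):
  P=[wproj(f,s,q) for q in circ(r,z,fs[0],fs[1])]
  cv2.polylines(im,[np.round(P).astype(np.int32)],True,(0,255,0),1)
crop(im,0,560,0,420,1.4,"pics/w9.png")
print(rel(np.r_[fs[:2],210],91.8),rel(np.r_[fs[:2],89],91.8))
E
```

```text
79.32804090880613 [576.20408549  -3.41063358 243.55495199] [ 0.179178    0.49451069 -0.33975018  1.67950656  0.19177442  0.9958235
 -0.19661136]
[473.669163    26.29406613   0.        ]
(array([ 0.07,  0.09, -0.07]), array([ 0.033 , -0.1004,  0.0316])) (array([ 0.07,  0.09, -0.07]), array([ 0.0332, -0.1006,  0.1526]))
```

View pics/w9.png

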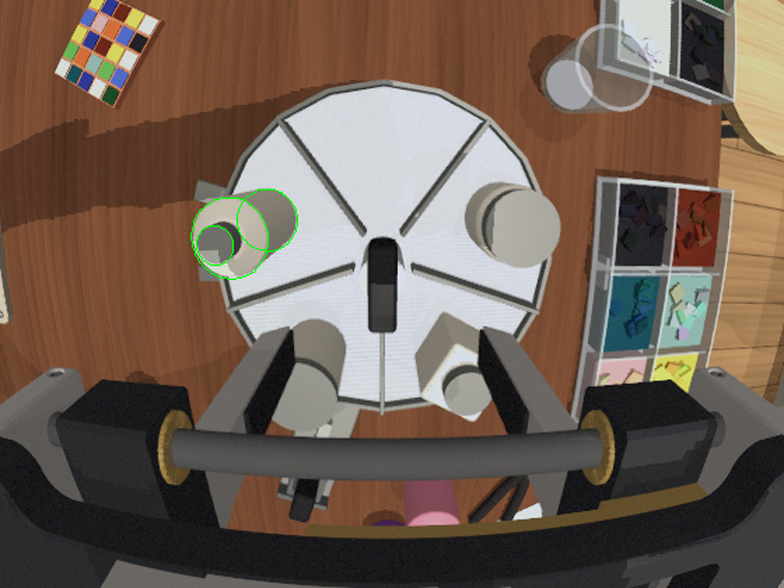

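Request:
play_rows --steps '[0,0,0,0.006,-0.018,0,0,0,0,0,0.015,-0.045,0.005,0,0,0,0,0.024,-0.073,0.01,0,0,0,0,0.03,-0.092,0.012,0,0,0,0,0.033,-0.1,0.013,0,0,0,0,0.033,-0.1005,0.015,0,0,0,0,0.033,-0.1005,0.015,0]'

```text
t: 12.8
ee_pos: [474.2, 26.0, 226.1]
tcp_rot: [[-0.03, 1.0, 0.001], [1.0, 0.03, -0.001], [-0.002, 0.001, -1.0]]
wrist_force: [0.0, 0.2, 0.0]
gripper_width: 93.7
```

```bash
python3 - <<'E'
from ov import *
s=readout.get_state();print(s["gripper_width"],s["ee_pos"])
fs=B0([[-105,0,0]])[0]
f=viewer.grab_frame("wrist");im=f["color"].copy()
for z,r in((140,27),(166,12),(40,27)):
  P=[wproj(f,s,q) for q in circ(r,z,fs[0],fs[1])]
  cv2.polylines(im,[np.round(P).astype(np.int32)],True,(0,255,0),1)
crop(im,0,560,0,420,1.4,"pics/w10.png")
print(rel(np.r_[fs[:2],89],91.8))
E
```

```text
93.70578439097018 [474.24922509  25.99302896 226.09161824]
(array([ 0.09,  0.08, -0.1 ]), array([ 0.0005, -0.0012,  0.1373]))
```

View pics/w10.png

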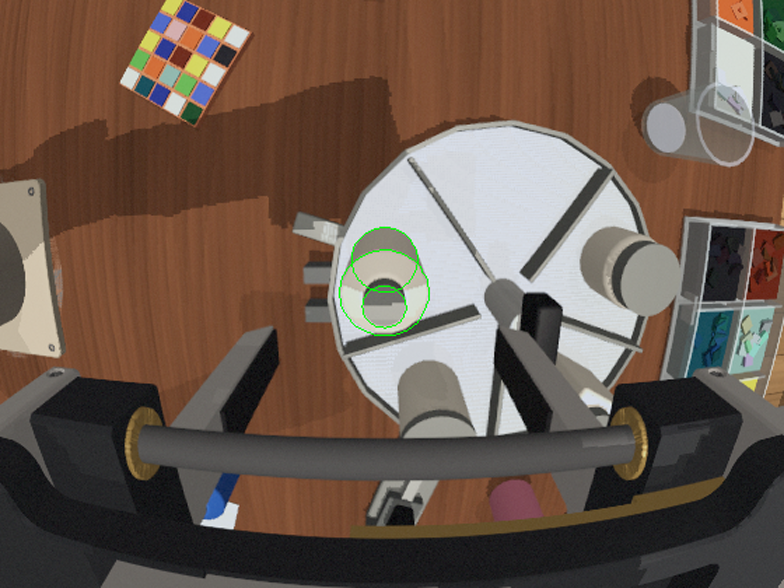

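Request:
play_rows --steps '[0,0,0,0,-0.0005,0.025,0,0,0,0,0,-0.001,0.06,0,0,0,0,0.0005,-0.001,0.095,0,0,0,0,0.0005,-0.001,0.12,0,0,0,0,0.0005,-0.001,0.132,0,0,0,0,0.0005,-0.001,0.137,0,0,0,0,0.0005,-0.001,0.137,0.1]' --newtons 15

```text
t: 13.55
ee_pos: [474.3, 26.1, 88.7]
tcp_rot: [[-0.029, 1.0, 0.001], [1.0, 0.029, -0.001], [-0.001, 0.001, -1.0]]
wrist_force: [0.5, -0.1, 1.1]
gripper_width: 89.3
```

```bash
python3 - <<'E'
from ov import *
s=readout.get_state();print(s["gripper_width"],s["ee_pos"],s["wrist_force"])
fs=B0([[-105,0,0]])[0]
f=viewer.grab_frame("wrist");crop(f["color"],0,560,0,420,1.4,"pics/w11.png")
print(rel(np.r_[fs[:2],89],91.8))
E
```

```text
89.32629730381655 [474.25354148  26.13946567  88.66396311] [ 0.48484279 -0.10673434  1.07655798]
(array([ 0.12,  0.07, -0.12]), array([ 0.0001, -0.0009,  0.0003]))
```

View pics/w11.png

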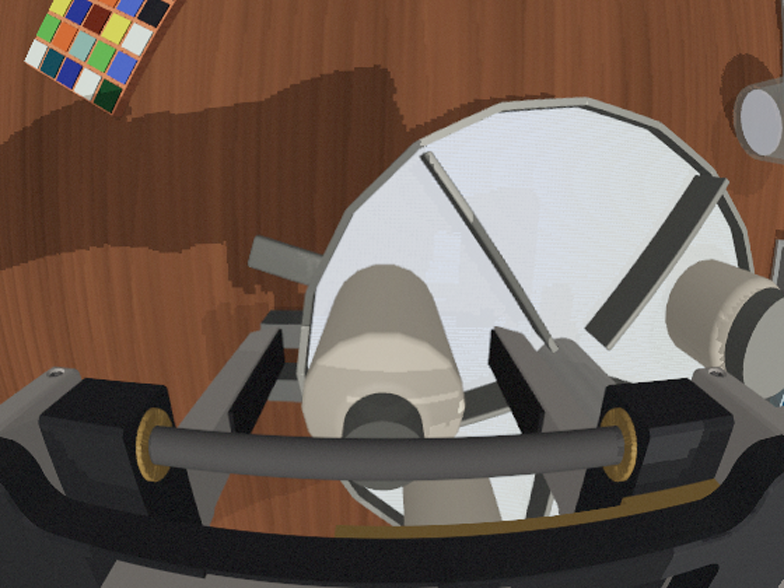

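Centred between the fingers; close.

Request:
play_rows --steps '[0,0,0,0,-0.0005,0,0.2,0,0,0,0,-0.0005,0,0.3,0,0,0,0,-0.0005,0,0.4,0,0,0,0,-0.0005,0,0.5,0,0,0,0,-0.0005,0,0.6,0,0,0,0,-0.0005,0,0.7,0,0,0,0,-0.0005,0,1,0,0,0,0,-0.0005,0,1,0,0,0,0,-0.0005,0,1]' --newtons 15

```text
t: 14.5
ee_pos: [473.8, 26.2, 89.6]
tcp_rot: [[-0.029, 1.0, 0.002], [1.0, 0.029, -0.001], [-0.001, 0.002, -1.0]]
wrist_force: [-2.0, -0.9, 5.3]
gripper_width: 54.1
```

```bash
python3 - <<'E'
from ov import *
s=readout.get_state();print(s["gripper_width"],s["ee_pos"],s["wrist_force"])
E
```

```text
54.10464382503358 [473.84615738  26.17995652  89.56940687] [-2.02668169 -0.89055199  5.33534195]
```

Request:
play_rows --steps '[0,0,0,0,0,-0.004,1,0,0,0,0,0,-0.014,1,0,0,0,0,0,-0.028,1,0,0,0,0,0,-0.043,1,0,0,0,0,0,-0.058,1,0,0,0,0,0,-0.07,1,0,0,0,0,0,-0.076,1,0,0,0,0,0,-0.076,1]' --newtons 20

```text
t: 15.3
ee_pos: [474.3, 26.3, 166.4]
tcp_rot: [[-0.029, 1.0, 0.004], [1.0, 0.029, -0.001], [-0.001, 0.004, -1.0]]
wrist_force: [-0.2, -0.8, -2.1]
gripper_width: 53.7
```

```bash
python3 - <<'E'
from ov import *
s=readout.get_state();print(s["gripper_width"],s["ee_pos"],s["wrist_force"],s["joints"])
f=viewer.grab_frame("wrist");crop(f["color"],0,560,0,420,1.2,"pics/w12.png")
f=viewer.grab_frame("scene");crop(f["color"],180,390,150,310,3.7,"pics/s12.png")
print(rel([458,311,165],91.8),rel([458,311,165],120))
E
```

```text
53.67698861076324 [474.25807556  26.27912751 166.4182257 ] [-0.22851974 -0.8013593  -2.11581615] [ 0.12455458  0.4531488  -0.3347268   2.03198628  0.23152037  0.68829486
 -0.32898806]
(array([ 0.08,  0.09, -0.12]), array([ 2.852e-01, -7.100e-03, -1.000e-04])) (array([  0.06,   0.11, -28.32]), array([ 2.852e-01, -7.100e-03, -1.000e-04]))
```

View pics/s12.png

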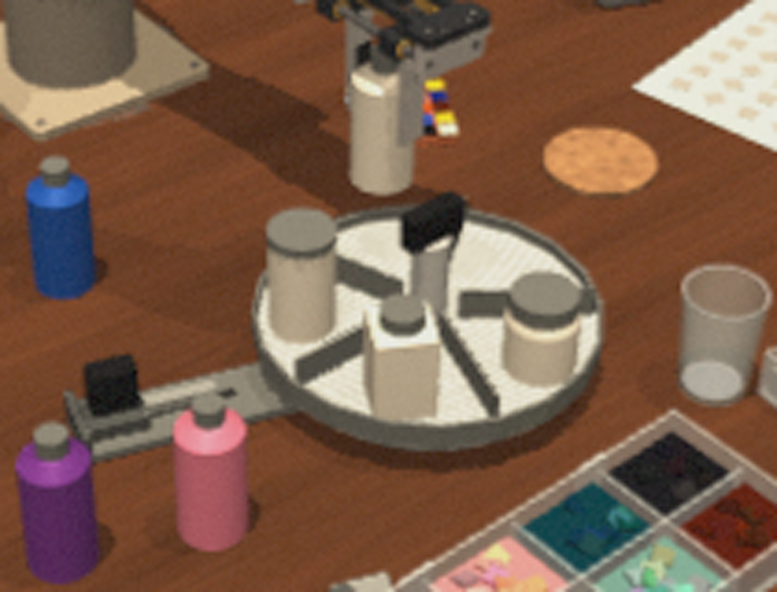

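View pics/w12.png

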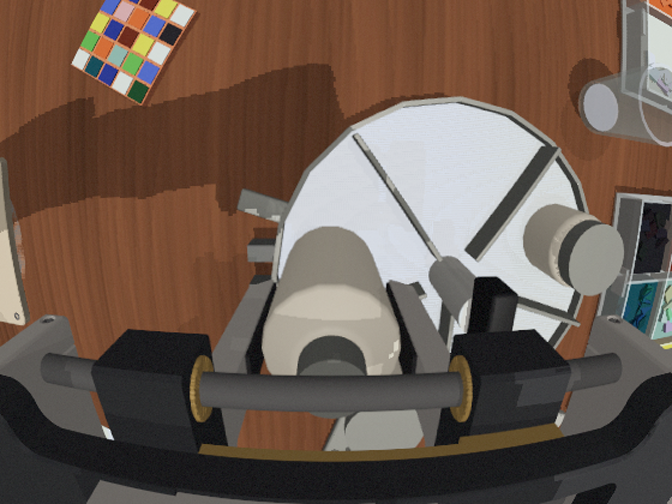

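Bottle is lifted upright, others stand, lock open. Move to above the coaster.

Request:
play_rows --steps '[0,0,-0.5,0.008,0,0,1,0,0,-2,0.028,-0.0005,0,1,0,0,-5,0.06,-0.001,0,1,0,0,-8,0.1,-0.0025,0,1,0,0,-12,0.14,-0.0035,0,1,0,0,-15,0.18,-0.0045,0,1,0,0,-17,0.215,-0.0055,0,1,0,0,-19,0.247,-0.006,0,1,0,0,-20,0.27,-0.007,0,1,0,0,-20,0.28,-0.007,0,1]'

```text
t: 16.4
ee_pos: [456.6, 309.3, 164.3]
tcp_rot: [[-0.373, 0.928, -0.0], [0.928, 0.373, 0.0], [0.0, 0.0, -1.0]]
wrist_force: [0.2, -0.8, -2.2]
gripper_width: 54.0
```

```bash
python3 - <<'E'
from ov import *
s=readout.get_state();print(s["gripper_width"],s["ee_pos"],s["wrist_force"],s["joints"])
f=viewer.grab_frame("wrist");crop(f["color"],0,560,0,420,1.2,"pics/w13.png")
print([wproj(f,s,[458+55*a,311+55*b,8]).round()*1.2 for a,b in((1,0),(-1,0),(0,1))])
print(rel([458,311,51],111.8))
E
```

```text
54.016932240767986 [456.62194783 309.34585668 164.2545356 ] [ 0.2320698  -0.80817903 -2.22234688] [-0.36970096  0.56677741 -0.41844097  1.83196474  0.30684254  0.80675095
 -0.56166261]
[array([388.8, 250.8]), array([273.6, 206.4]), array([355.2, 170.4])]
(array([ 0.03, -0.03,  0.1 ]), array([0.0008, 0.0015, 0.1133]))
```

View pics/w13.png

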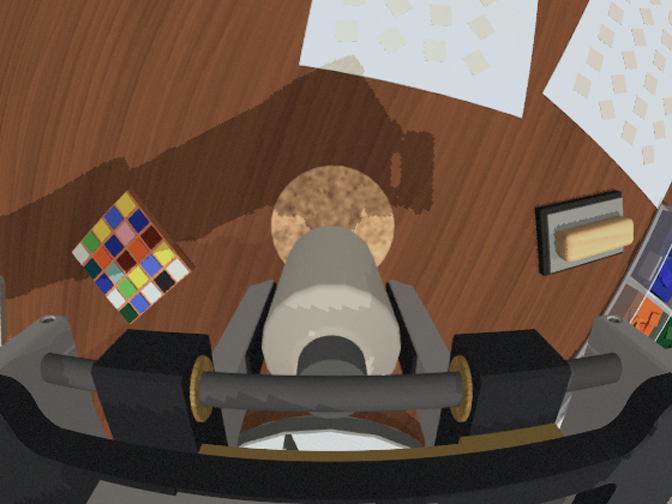

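Request:
play_rows --steps '[0,0,0,0.0005,0.001,0.01,1,0,0,0,0.001,0.0015,0.03,1,0,0,0,0.001,0.0015,0.055,1,0,0,0,0.001,0.0015,0.077,1,0,0,0,0.001,0.0015,0.09,1,0,0,0,0.001,0.0015,0.098,1,0,0,0,0.001,0.0015,0.101,1,0,0,0,0.001,0.0015,0.103,1,0,0,0,0.001,0.0015,0.103,1]'

```text
t: 17.35
ee_pos: [458.3, 311.4, 61.8]
tcp_rot: [[-0.373, 0.928, 0.001], [0.928, 0.373, 0.001], [0.001, 0.002, -1.0]]
wrist_force: [-0.2, -0.7, -2.1]
gripper_width: 53.7
```

```bash
python3 - <<'E'
from ov import *
s=readout.get_state();print(s["gripper_width"],s["ee_pos"],s["wrist_force"])
f=viewer.grab_frame("scene");crop(f["color"],290,400,130,220,6,"pics/s14.png")
print(rel([458,311,57.6],111.8))
E
```

```text
53.68484724465025 [458.33939219 311.42842598  61.82278618] [-0.21401665 -0.68027191 -2.07089721]
(array([ 0.1 , -0.04,  0.1 ]), array([-0.0004, -0.0005,  0.0044]))
```

View pics/s14.png

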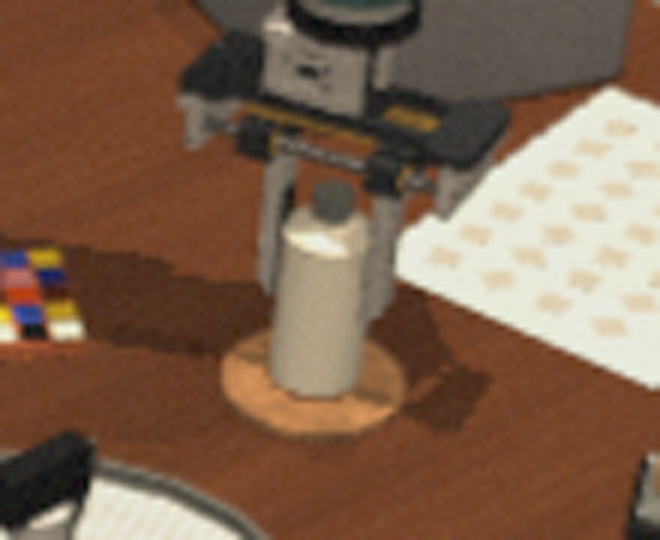

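Request:
play_rows --steps '[0,0,0,0,0,0.001,1,0,0,0,0,0,0.002,1,0,0,0,0,0,0.003,1,0,0,0,0,0,0.004,1,0,0,0,0,0,0.0045,1,0,0,0,0,0,0.0045,1]'

```text
t: 18.0
ee_pos: [458.4, 311.6, 57.7]
tcp_rot: [[-0.373, 0.928, 0.002], [0.928, 0.373, 0.001], [0.001, 0.002, -1.0]]
wrist_force: [-1.0, -0.3, 0.3]
gripper_width: 53.7
```

Request:
play_rows --steps '[0,0,0,0,0,0,0.42,0,0,0,0,0,0,0.38,0,0,0,0,0,0,0.33,0,0,0,0,0,0,0.25,0,0,0,0,0,0,0.15,0,0,0,0,0,0,0,0,0,0,0,0,0,0,0,0,0,0,0,0,0]' --newtons 5

```text
t: 18.8
ee_pos: [458.4, 311.6, 57.7]
tcp_rot: [[-0.373, 0.928, 0.002], [0.928, 0.373, 0.001], [0.001, 0.002, -1.0]]
wrist_force: [-0.3, 0.4, -0.1]
gripper_width: 93.4
```

```bash
python3 - <<'E'
from ov import *
s=readout.get_state();print(s["gripper_width"],s["ee_pos"],s["wrist_force"])
f=viewer.grab_frame("wrist");crop(f["color"],0,560,0,420,1.2,"pics/w15.png")
E
```

```text
93.40481655030518 [458.38630643 311.58235833  57.70083985] [-0.32768898  0.36166749 -0.06023146]
```

View pics/w15.png

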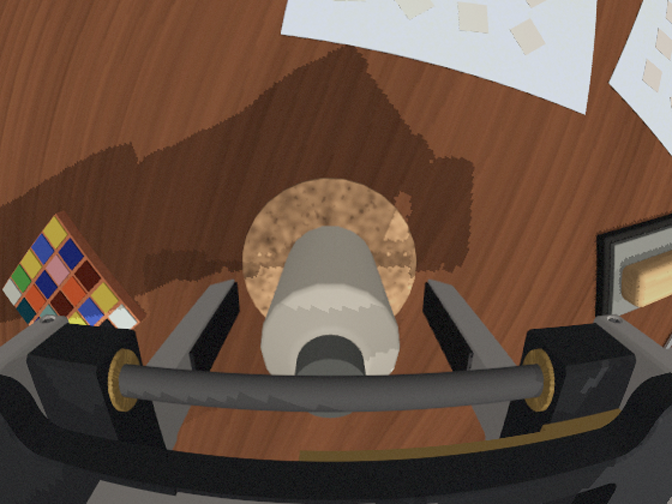

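Standing free, fingers clear on both sides. Retreat upward.

Request:
play_rows --steps '[0,0,0,0,0,-0.01,0,0,0,0,0,0,-0.035,0,0,0,0,0,0,-0.07,0,0,0,0,0,0,-0.11,0,0,0,0,0,0,-0.15,0,0,0,0,0,0,-0.19,0,0,0,0,0,0,-0.22,0,0,0,0,0,0,-0.23,0,0,0,0,0,0,-0.23,0,0,0,0,0,0,-0.23,0]'

```text
t: 19.85
ee_pos: [457.4, 310.5, 286.5]
tcp_rot: [[-0.373, 0.928, -0.0], [0.928, 0.373, -0.0], [-0.0, -0.0, -1.0]]
wrist_force: [0.4, -0.1, -1.2]
gripper_width: 93.8
```

```bash
python3 - <<'E'
from ov import *
s=readout.get_state();print(s["ee_pos"],s["wrist_force"])
f=viewer.grab_frame("scene");crop(f["color"],0,560,60,420,1.4,"pics/s16.png")
f=viewer.grab_frame("top");draw(f,574.5,-3,-16.2,62,-72,140,410,75,275,2.9,"pics/t16.png",(458,311))
f=viewer.grab_frame("wrist");im=f["color"].copy()
for z,r in((8,55),(8,27),(108,27),(134,12)):cv2.polylines(im,[np.round([wproj(f,s,q) for q in circ(r,z,458,311)]).astype(np.int32)],True,(0,255,0),1)
crop(im,0,560,0,420,1.2,"pics/w16.png")
E
```

```text
[457.38697671 310.52635221 286.49737659] [ 0.37123355 -0.10640768 -1.20650103]
```

View pics/s16.png

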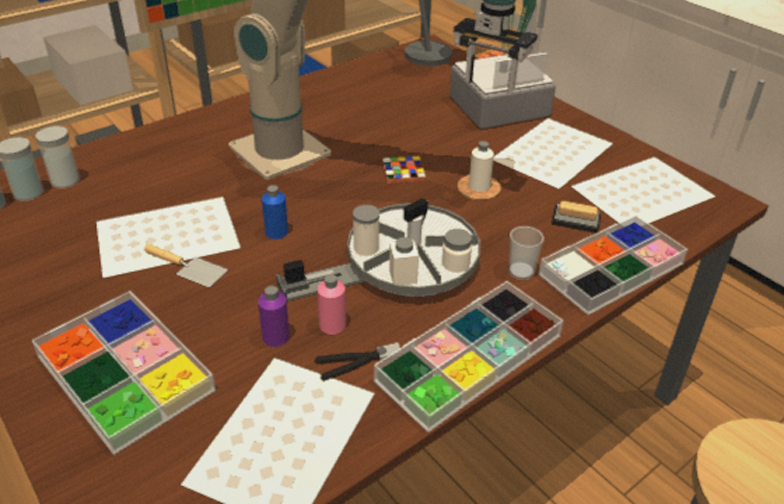

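View pics/t16.png

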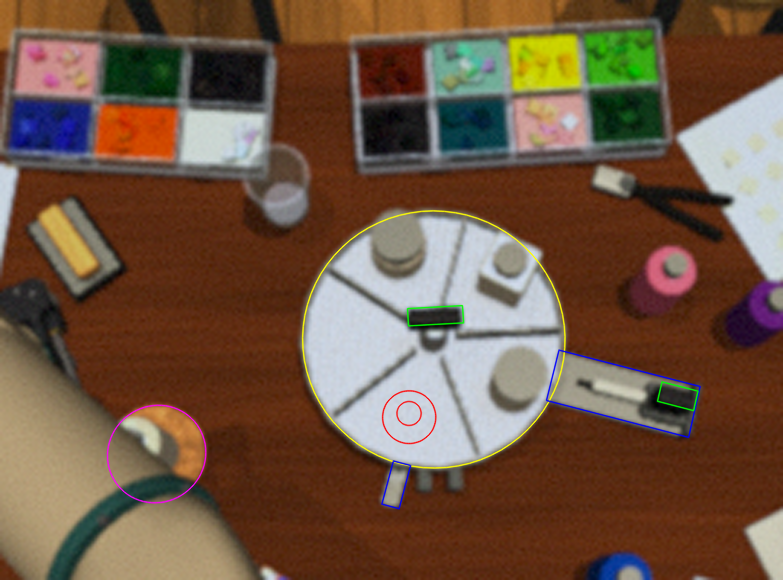

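View pics/w16.png

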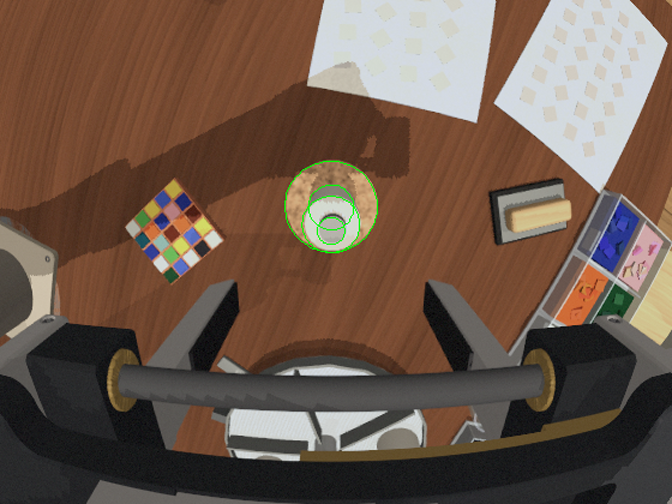

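```bash
python3 - <<'E'
from ov import *
f=viewer.grab_frame("top");crop(f["color"],325,390,185,235,10,"pics/t17.png")
draw(f,574.5,-3,-16.2,62,-72,325,390,185,235,10,"pics/t17b.png")
f=viewer.grab_frame("scene");crop(f["color"],190,290,235,290,7,"pics/s17.png")
a=cv2.imread("pics/t17.png");b=cv2.imread("pics/t17b.png");cv2.imwrite("pics/t17c.png",cv2.resize(np.hstack([a,b]),None,fx=.6,fy=.6))
E
```

```text
(no output)
```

View pics/t17c.png

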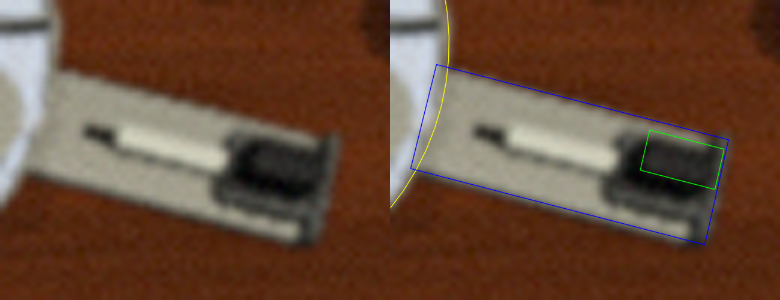

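View pics/s17.png

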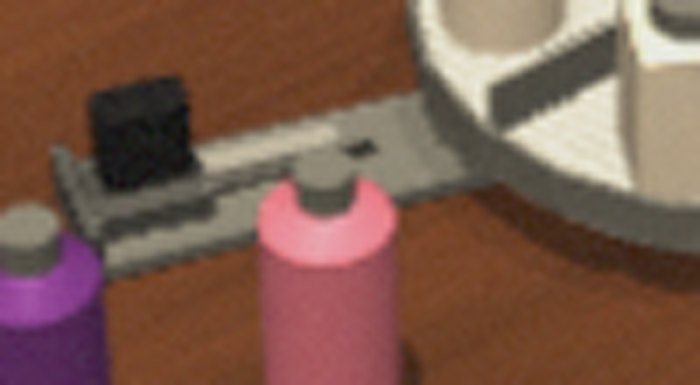

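```bash
python3 - <<'E'
import cv2
a=cv2.imread("pics/w5.png")[290:480,180:380];cv2.imwrite("pics/w5z.png",cv2.resize(a,None,fx=3,fy=3,interpolation=cv2.INTER_CUBIC))
a=cv2.imread("pics/w4.png")[60:340,220:340];cv2.imwrite("pics/w4z.png",cv2.resize(a,None,fx=2.1,fy=2.1,interpolation=cv2.INTER_CUBIC))
E
```

```text
(no output)
```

View pics/w5z.png

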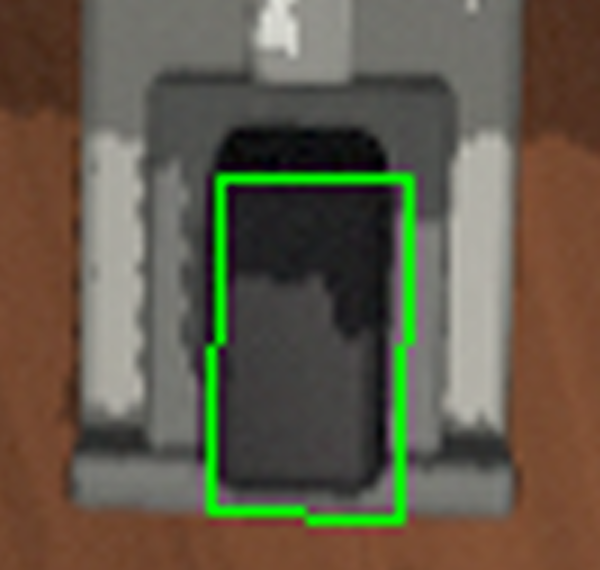

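```bash
python3 - <<'E'
from ov import *
f=viewer.grab_frame("wrist")
R=np.array([[0.258,0.966,0.014],[0.966,-0.258,0.024],[0.027,0.008,-1.0]])
s={"ee_pos":np.array([498.86,-265.49,225.63]),"tcp_rot":R}
z=lambda p:(((wproj(f,s,B0([p])[0])-[180,60])*3)-[180,290])*3
for n,p in (("wall outer",(0,-305,30)),("wall L",(-30,-305,30)),("blk outer62",(0,-292,72)),("blk outer58",(0,-288,72)),("blk inner62",(0,-252,72)),("lug",(0,-145,52))):print(n,z(p).round())
E
```

```text
wall outer [292. 522.]
wall L [ 67. 518.]
blk outer62 [294. 510.]
blk outer58 [294. 477.]
blk inner62 [300. 174.]
lug [ 318. -727.]
```

```bash
python3 -c "
from bench import ctrl
print(ctrl.hand_in())"
```

```text
the job is handed in; nothing more can be done
None
```

The job is done and handed in after about 20 s of robot time. The white glue bottle stands upright on the cork coaster with the gripper well clear.

- **Lock:** I pulled the grip outward until it stopped. It did not move further under about 20 N. A wrist picture shows the slide's shoe against the end wall.
- **Carousel:** I turned it about 72° clockwise by the top handle in three smooth ramps. The bottle ended at the front spot, matching the model overlay.
- **Bottle:** I gripped it, lifted it straight up and lowered it onto the coaster. Contact showed as the wrist force changing by about its weight. The last wrist picture shows it concentric with the coaster to about 1–2 mm.
- **Everything else:** In the last pictures the jar, can and tin stand in their bays. The blue, pink and purple look-alikes and the other items on the table look unmoved.

**One disagreement:** the first picture overlays placed the lock grip about 3 mm short of the end stop. Measured against the end wall in the same picture, the gap is about 1 mm. That is within calibration and the block's rounded edges, so I went by the force and the contact with the wall and did not push again.

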